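Set up a telescopic sample-line support post

TASK

Set up the sample-line support post: lift the telescopic post out of its sloping rest, stand it in the slotted base with its T-foot through the slot and its collar flat on the plate, and turn it a quarter turn clockwise (seen from above) to the stop, so that it is locked. Then press its snap button flush and raise the outer tube by one hole, so that the button springs out in the next hole, and leave the post standing free. Stand and lock it at its lowest setting, raise it only then, and do not push or tip the wash bottle, the beaker, the amber bottle or the film roll.

Things in the scene. Friction and masses are not known exactly. Their poses are not given: they have to be found in the camera images.
- post: Telescopic post of square tube, 175 mm long, about 0.5 kg. Origin: on its axis, underside of the round collar (40 mm across, z 0 to 5 mm); z along the axis to the top, y along the T-foot, snap button on the -x face. Inner steel tube 20 mm square. It starts in the rest, z axis rising 30 degrees above level, button face (-x) up; beyond z = 88 mm it is clear of the rest.
- foot_tip (a point): Lower end of the T-foot, on the axis at z = -19.5 mm. T-foot 44 (y) x 13 (x) mm, z -16.5 to -7.5, with a 40 x 9 mm lead-in below; above it a round neck 18 mm across up to the collar.
- post_top (a point): Top of the forked black saddle (24 mm wide, 10 mm high), on the axis; moves with the outer tube; at post z = 155 mm at the lowest setting. Outer aluminium tube: 26 mm square, z 25 to 145 mm at the lowest setting. Carry it by its two plain y faces: squeezed over the button, the inner tube comes free and can slide out of its setting.
- sleeve (a joint): Setting of the outer tube on the inner one, m: 0 = lowest (start), button in the top hole; 0.030 = button in the next hole; 0.060 = third hole; end stop 0.068. It rubs with about 2.5 N, so it stays where it is left.
- snap_button (a joint): Travel of the button, m: 0 = out, 4.5 mm proud of the outer tube; 0.0045 = flush (about 5 N); 0.0065 = under the 2 mm wall. Once flush, its round end is cammed under the wall as the outer tube is pulled along (up to about 20 N). It springs out in the next hole if the tube is within 0.7 mm of it and nothing covers it.
- button_tip (a point): Middle of the domed end of the snap button (9 mm across). The button stays on the inner tube, at post x = -17.5, z = 123 mm when out: 32 mm below the post's top at the lowest setting. A pinch across the tube's two x faces at this height presses it flush and grips the outer tube; the button stays behind as the tube rises.
- base: Fixed slotted base 120 (x) x 100 (y) x 32 mm, grey, with a 6 mm steel top plate. Origin: centre of underside, z up. The slot runs along its y, 48 x 16.5 mm, round middle 21 mm. The T-foot goes in along it, either way round, until the collar sits on the plate; it then turns only clockwise from above, to a stop at a quarter turn (T along the base's x), and cannot be pulled out (1.5 mm lift).
- base_seat (a point): Centre of the slot at the top of the plate, 32 mm above the worktop; the post's origin comes here. The hollow below the plate is 18 mm deep.
- rest: Fixed sloping aluminium rest: strip 128 x 64 x 4 mm, two forked cradles, an end stop for the foot. Origin: centre of underside; x level, from the parked post's foot towards its top; the post's origin lies at x = -28, z = 32 mm. Cradles hold the outer tube at post z = 36 and 82 mm, cheeks 11 mm high beside it. Lift the post straight up.
- wash_bottle: Bystander: white wash bottle with red cap, 68 mm across, 165 mm tall, origin under its centre.
- beaker: Bystander: clear beaker, 72 mm across, 90 mm tall, origin under its centre.
- amber_bottle: Bystander: brown bottle with white cap, 48 mm across, 90 mm tall, origin under its centre.
- film_roll: Bystander: white roll of sealing film standing on end, 62 mm across, 50 mm tall, origin under its centre.

How it is judged (in metres and radians):
On the way, in this order (a step that is already met when the one before it is completed fails the run):
1. the post stands in the base: T-foot through the slot, collar on the plate, still at its lowest setting (horizontal distance between post and base_seat below 0.004 m and z of post in the frame of base_seat between -0.003 and 0.0035 m and angle between post's own z axis and vertical below 0.06 rad and value of joint sleeve below 0.008 m), for 0.2 s.
2. it is locked by the quarter turn, still at its lowest setting (all of step 1 and angle between the y axis of post and the x axis of base, either way round below 0.25 rad), for 0.2 s.
At the end, for the whole second after the job is handed in: The post stands upright (within 3.5 degrees) and still, its collar on the base's plate (4 mm sideways, 3 mm in height), turned across the slot (within 14 degrees), the outer tube 30 mm up (within 1.5 mm) and the button sprung out of the next hole (within 1.5 mm of fully out) (horizontal distance between post and base_seat below 0.004 m and z of post in the frame of base_seat between -0.003 and 0.0035 m and angle between post's own z axis and vertical below 0.06 rad and angle between the y axis of post and the x axis of base, either way round below 0.25 rad and value of joint sleeve between 0.0285 and 0.0315 m and value of joint snap_button below 0.0015 m and linear speed of post below 0.02 m/s); the robot touches nothing.
It fails at once if the wash bottle is pushed away (over 20 mm) or tipped (distance of wash_bottle from where it was at the start of the episode above 0.02 m or angle between wash_bottle's own z axis and vertical above 0.3 rad).
It fails at once if the beaker is pushed away (over 20 mm) or tipped (distance of beaker from where it was at the start of the episode above 0.02 m or angle between beaker's own z axis and vertical above 0.3 rad).
It fails at once if the amber bottle is pushed away (over 20 mm) or tipped (distance of amber_bottle from where it was at the start of the episode above 0.02 m or angle between amber_bottle's own z axis and vertical above 0.3 rad).
It fails at once if the film roll is pushed away (over 20 mm) or tipped (distance of film_roll from where it was at the start of the episode above 0.02 m or angle between film_roll's own z axis and vertical above 0.3 rad).
It also fails if it takes over 58 s, if anything falls off the work surface, if the arm or the gripper's body presses on something with over 40 N, if the wrist force passes 120 N, or if a joint passes its speed limit or range.

ROBOT

A 6-joint arm with a two-finger parallel gripper is mounted at the origin on a cart in front of the work surface, level with it; the furniture and walls round the work are solid. World frame = base frame: x ahead of the robot, y to its left, z up, the work surface at z = 0. Lengths are in m, angles in degrees, forces in N, time in s.
With the tool pointing down it reaches from about 0.35 to 0.875 m from the base axis. Payload 4.2 kg.
Tool frame: the origin (TCP) lies on the centre line of the jaws, within the pads' length; the fingertips stand 17 mm ahead of it and the grasp point (between the pads) lies 2 mm behind it; z points along the fingers, y is the direction in which the jaws open and shut (so a half turn about z gives the same grasp; the last joint's range is limited). The gripper opens to 87 mm and grips with 3 to 60 N. Pads are 19 mm wide; open, the fingers measure 117 mm over their backs; the gripper's body (75 mm by 190 mm) begins 51 mm behind the grasp point.
Start: joints at [-52.907, 22.042, 0.453, 0, -68.411, -14.817], TCP at [0.237, -0.578, 0.24] pointing down, gripper open.
Joint ranges: [-179.83, 179.83], [-69.29, 118.12], [-61.27, 80.66], [-181.25, 117.63], [-171.15, -9.14], [-177.46, 177.46]. Speed limits (degrees/s): [159.86, 159.86, 180, 180, 180, 180].

INTERFACE

Orientations are given as a 3x3 rotation matrix whose columns are the frame's x, y, z axes.
In Python, from station import * gives the robot as it stands.
- The arm moves only by the tool play_rows, never from a script. Its argument "targets" is a list that holds one entry, the list of rows, each a list of 5 numbers: the closure, from 0 (fully open) to 1 (shut), then the shift along the world's x, y, z in m, then the turn about the world's z in rad. In form: [[[gripper, x, y, z, twist], ...]]. A call has 1 to 5 rows; each row is the pose to reach, as a shift and turn from the pose commanded when the call began; what a row does not reach only later rows make up. A row lasts 1/12 s, in which the tool goes at most 41.7 mm and 7.16 degrees, less where a joint would pass 70% of its speed; a pose out of reach is approached as far as the arm can. A call with a gripper value outside its range is refused whole. The fingers move at their own pace and stop on an object; the grip force is fixed at half the most. Time passes only in rows, so rows that repeat a pose let the fingers close. It gives the time, the measured TCP pose, the force and the opening at its end, in the units of the state.
- sense(): the state, without advancing time (a new reading comes with each control period).
- capture(name): name is "scene" or "top" or "wrist"; returns the picture (384x512x3 uint8, blue, green, red); there is no depth.
- get_calibration(name): a dict with "camera_matrix" (3x3 intrinsics, pixels), "D" ([k1, k2, p1, p2, k3] as OpenCV has them; the pictures are not rectified), "T" (4x4, takes a point from camera to world coordinates). Camera axes: x right, y up, looking along -z (the intrinsics and any distortion apply to the point x, -y, -z); pixel columns grow to the right and rows downward; lengths in m; the calibration is good to about 2 mm. A picture is of the moment at which its call begins: read the wrist's pose just before it. get_calibration takes no time and is no camera call; for the wrist camera it gives the pose at the moment of the call.
- finish_job(): hands the job in, once; it reports no verdict.
The state is a dict: "time_s": time; "joints": joint angles; "joint_velocities": joint speeds; "effort": joint torques, N m; "tcp_pos": TCP position; "ee_rot": TCP orientation; "wrist_force": force on the tool from outside, world axes, zero at the start; "moment": the same for the moment, N m; "gripper_width": opening from 0.0 (shut) to 1.0 (fully open).
Only numpy, scipy, OpenCV 4.12 (cv2) and the standard library are available. Lean on these libraries where they do the work, as an engineer would, in place of code of your own. Each camera call takes 0.05 s, during which the arm holds its last target. There are 200 camera calls.

## Working session

There is one attempt and no reset: what is moved stays moved. The work goes in short steps, Python scripts to look and compute and a tool call to move; the robot and the scene stay as the last step left them, time stands still between calls to the robot, and variables do not carry over. Pictures are saved under pics/ and viewed, on a budget of 10 in all, crops included, one or two more only if the job needs it, and the job is handed in when it is done.

Besides the shell and the picture viewer there is one more tool, called after ">>>" as name([rows], argument=value, ...), one row to a line, values as JSON. play_rows: Moves the arm, as the interface text tells. Its arguments: {"type":"object","properties":{"targets":{"type":"array","items":{"type":"array","items":{"type":"array","items":{"type":"number"}}}}},"required":["targets"]}

```bash
mkdir -p pics; ls
python3 - <<'E'
from station import *
import cv2,numpy as np
s=sense();print(s['time_s'],s['tcp_pos'],s['ee_rot'],s['gripper_width'])
a=capture("scene");b=capture("top")
cv2.imwrite("pics/scene0.png",a);cv2.imwrite("pics/top0.png",b)
for n in("scene","top","wrist"):
    c=get_calibration(n);print(n,np.round(c['camera_matrix'],1).tolist(),np.round(c['D'],4),np.round(c['T'],3).tolist())
E
```

```text
pics
0.0 [ 0.2367453  -0.57780281  0.23845719] [[-9.25424521e-01 -3.78930957e-01 -8.86505670e-04]
 [-3.78931989e-01  9.25422361e-01  2.00041624e-03]
 [ 6.23725317e-05  2.18715959e-03 -9.99997606e-01]] 1.000283005163184
scene [[404.3, 0.0, 257.2], [0.0, 404.3, 186.1], [0.0, 0.0, 1.0]] [-0.1184  0.      0.      0.      0.    ] [[-0.815, 0.262, -0.517, 0.145], [-0.579, -0.344, 0.739, 0.645], [0.016, 0.902, 0.432, 0.48], [0.0, 0.0, 0.0, 1.0]]
top [[430.1, 0.0, 251.1], [0.0, 430.1, 188.3], [0.0, 0.0, 1.0]] [-0.0617  0.      0.      0.      0.    ] [[-0.008, 0.983, -0.181, 0.404], [-1.0, -0.012, -0.021, -0.029], [-0.022, 0.181, 0.983, 1.096], [0.0, 0.0, 0.0, 1.0]]
wrist [[272.1, 0.0, 256.0], [0.0, 272.1, 192.4], [0.0, 0.0, 1.0]] [-0.0631  0.      0.      0.      0.    ] [[-0.379, -0.887, -0.263, 0.163], [0.925, -0.363, -0.109, -0.606], [0.002, -0.285, 0.959, 0.384], [0.0, 0.0, 0.0, 1.0]]
```

View pics/scene0.png

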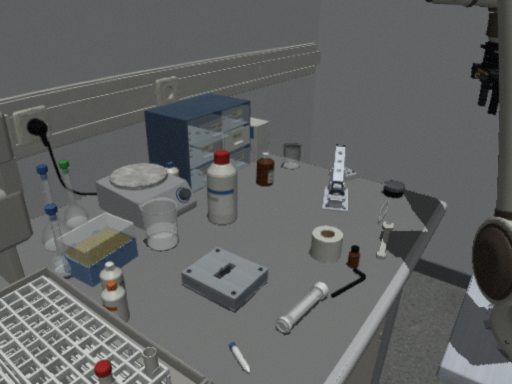

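View pics/top0.png

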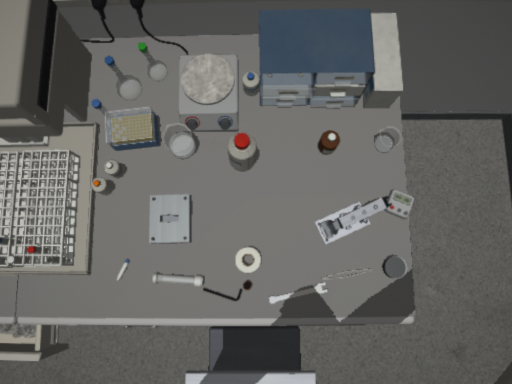

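The scene view shows the base at about (225,275), the rest with the post at (338,180), and the film roll at (327,243). In the top view the base is at (170,218) and the rest at (343,222), with the post rising towards (385,205).

```bash
cat > h.py <<'E'
from station import *
import cv2,numpy as np
def ray(name,px,c=None):
    c=c or get_calibration(name)
    u=cv2.undistortPoints(np.array([px],float).reshape(-1,1,2),np.array(c['camera_matrix']),np.array(c['D']))[:,0]
    T=np.array(c['T']); d=np.c_[u[:,0],-u[:,1],-np.ones(len(u))]@T[:3,:3].T
    return T[:3,3],d
def onz(name,px,z,c=None):
    o,d=ray(name,px,c); return o+d*((np.asarray(z,float)-o[2])/d[:,2])[:,None]
E
python3 - <<'E'
from h import *
n=["base","rest0","resttop","strip c1","strip c2","c3","c4","wash cap","amber","roll","beaker"]
p=[(170,218),(343,222),(383,206),(318,220),(325,243),(371,233),(362,208),(242,142),(331,140),(248,260),(182,143)]
z=[.032,.004,.12,0,0,0,0,.165,.09,.05,.05]
for a,b in zip(n,[onz("top",q,[zz])[0] for q,zz in zip(p,z)]):print(a,np.round(b,3))
b=cv2.imread("pics/top0.png")
cv2.imwrite("pics/c.png",np.hstack([cv2.resize(b[185:265,300:420],None,fx=3.3,fy=3.3,interpolation=2),cv2.resize(b[178:258,110:230],None,fx=3.3,fy=3.3,interpolation=2)]))
E
```

```text
base [0.526 0.197 0.032]
rest0 [ 0.515 -0.239  0.004]
resttop [ 0.538 -0.31   0.12 ]
strip c1 [ 0.521 -0.176  0.   ]
strip c2 [ 0.462 -0.192  0.   ]
c3 [ 0.486 -0.31   0.   ]
c4 [ 0.551 -0.29   0.   ]
wash cap [0.681 0.01  0.165]
amber [ 0.705 -0.203  0.09 ]
roll [0.421 0.002 0.05 ]
beaker [0.715 0.167 0.05 ]
```

View pics/c.png

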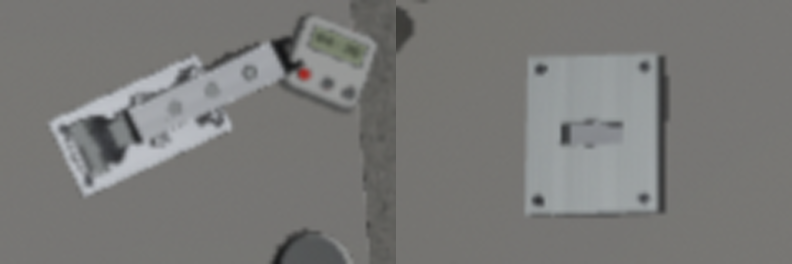

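>>> play_rows([
  [[0,0.03,0.03,0,0.12],[0,0.055,0.055,0,0.24],[0,0.08,0.08,0,0.36],[0,0.105,0.105,0,0.48],[0,0.13,0.13,0,0.6]],
])

```text
time_s: 0.52
tcp_pos: [0.3676, -0.4468, 0.2391]
ee_rot: [[-0.545, -0.838, -0.001], [-0.838, 0.545, 0.001], [-0.0, 0.001, -1.0]]
wrist_force: [0.2, -0.3, 1.1]
gripper_width: 1.0
```

>>> play_rows([
  [[0,0.025,0.025,0,0.12],[0,0.05,0.05,0,0.24],[0,0.075,0.075,0,0.36],[0,0.1,0.1,0,0.48],[0,0.125,0.125,0,0.6]],
])

```text
time_s: 0.93
tcp_pos: [0.4927, -0.3217, 0.2392]
ee_rot: [[0.024, -1.0, -0.001], [-1.0, -0.024, 0.0], [-0.0, 0.001, -1.0]]
wrist_force: [0.5, -0.7, -0.2]
gripper_width: 1.0
```

>>> play_rows([
  [[0,0.014,0.016,0,0.12],[0,0.028,0.033,0,0.238],[0,0.028,0.033,0,0.238],[0,0.028,0.033,0,0.238]],
])

```text
time_s: 1.27
tcp_pos: [0.5203, -0.2893, 0.2389]
ee_rot: [[0.254, -0.967, -0.001], [-0.967, -0.254, 0.0], [-0.001, 0.001, -1.0]]
wrist_force: [-0.4, -0.8, 0.4]
gripper_width: 1.001
```

Run:
```python
from h import *
s=sense();print(s['time_s'],s['tcp_pos'],np.round(s['ee_rot'],3).tolist(),s['joints'])
np.save("c1.npy",get_calibration("wrist"),allow_pickle=True)
cv2.imwrite("pics/w1.png",capture("wrist"))
```

```text
1.2667 [ 0.52027442 -0.289339    0.23886336] [[0.254, -0.967, -0.001], [-0.967, -0.254, 0.0], [-0.001, 0.001, -1.0]] [-1.35136178e+01  1.92229994e+01 -3.90130717e+00 -1.01976074e-02
 -6.69564870e+01  2.82292652e+01]
```

View pics/w1.png

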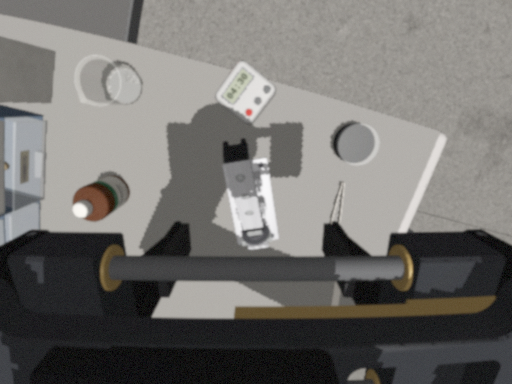

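Run:
```python
from h import *
b=cv2.imread("pics/w1.png")
c=cv2.convertScaleAbs(b[130:250,195:300],alpha=1.6)
cv2.imwrite("pics/w1c.png",cv2.resize(c,None,fx=5,fy=5,interpolation=2))
```

```text
(no output)
```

View pics/w1c.png

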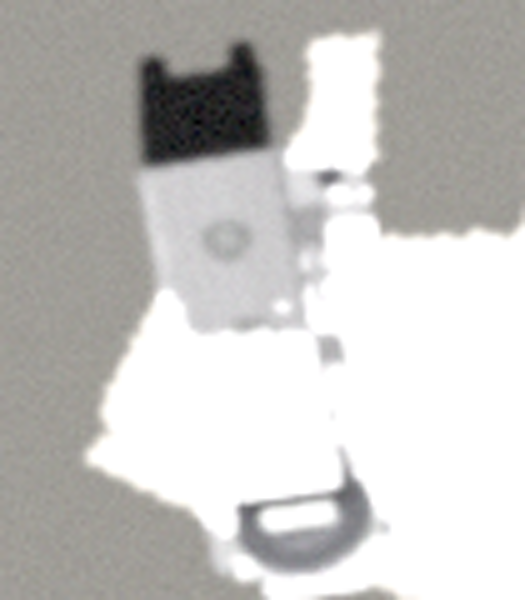

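Run:
```python
from h import *
c=np.load("c1.npy",allow_pickle=True).item()
P=onz("wrist",[(223,164.6),(249.8,160.4),(244,230.6),(263,228),(240.6,178)],[.1158,.1158,.0558,.0558,.1087],c)
print(np.round(P,4))
A=(P[0]+P[1])/2;B=(P[2]+P[3])/2;d=(A-B)[:2];print("len",np.linalg.norm(d),np.linalg.norm(P[0]-P[1]),np.linalg.norm(P[2]-P[3]),"ang",np.degrees(np.arctan2(d[1],d[0])))
u=d/np.linalg.norm(d)
for n,p,h in(("top",A,.1191),("bot",B,.01515),("btn",P[4],.0978)):print(n,p[:2]-u*h)
o=np.mean([A[:2]-u*.1191,B[:2]-u*.01515,P[4][:2]-u*.0978],0);print(o,"grasp z=118:",o+u*.118*.866,.032+.059)
# base: outline in top image
b=cv2.imread("pics/top0.png");g=cv2.cvtColor(b,6)
m=(g[178:258,130:210]>135).astype(np.uint8)
n,l,st,ce=cv2.connectedComponentsWithStats(m);i=1+st[1:,4].argmax();print(st[i])
r=cv2.minAreaRect(np.argwhere(l==i)[:,::-1].astype(np.float32));print(r)
q=cv2.boxPoints(r)+[130,178];Q=onz("top",q,[.032]*4);print(np.round(Q,4),Q.mean(0))
for k in range(4):e=Q[k-1]-Q[k];print(np.linalg.norm(e),np.degrees(np.arctan2(e[1],e[0])))
```

```text
[[ 0.558  -0.3062  0.1158]
 [ 0.5331 -0.3171  0.1158]
 [ 0.5159 -0.2145  0.0558]
 [ 0.4927 -0.2244  0.0558]
 [ 0.5376 -0.2955  0.1087]]
len 0.10099060773577806 0.027155255572039374 0.025249740081273408 ang -65.92284897680585
top [ 0.4969363  -0.20289076]
bot [ 0.49814364 -0.20559268]
btn [ 0.49768605 -0.20621664]
[ 0.49758866 -0.20490003] grasp z=118: [ 0.53927793 -0.29819736] 0.091
[  19   16   40   49 1739]
((38.5, 40.0), (48.0, 39.0), 90.0)
[[0.5878 0.2518 0.032 ]
 [0.5867 0.1524 0.032 ]
 [0.4663 0.1502 0.032 ]
 [0.4669 0.2477 0.032 ]] [0.52691188 0.20053447 0.032     ]
0.12102235890805288 -178.08277997178192
0.09944841102590068 89.35082726381985
0.12044573380077717 1.0089254213574397
0.09751582603300936 -90.35206173281334
```

The wrist view shows the post with its black saddle at (236,150), the button at (240.6,178) and the collar at (257,237). Its axis lies at about -66°.

>>> play_rows([
  [[0,0.01,-0.005,-0.03,0.1],[0,0.019,-0.009,-0.06,0.164],[0,0.019,-0.009,-0.09,0.164],[0,0.019,-0.009,-0.12,0.164],[0,0.019,-0.009,-0.15,0.164]],
])

```text
time_s: 1.73
tcp_pos: [0.5379, -0.3005, 0.0882]
ee_rot: [[0.405, -0.914, -0.0], [-0.914, -0.405, 0.0], [-0.0, 0.0, -1.0]]
wrist_force: [0.5, -0.3, -0.2]
gripper_width: 1.0
```

>>> play_rows([
  [[0.3,0,0,0,0],[0.6,0,0,0,0],[1,0,0,0,0],[1,0,0,0,0],[1,0,0,0,0]],
])

```text
time_s: 2.15
tcp_pos: [0.5401, -0.2999, 0.092]
ee_rot: [[0.408, -0.913, 0.004], [-0.913, -0.408, -0.001], [0.003, -0.003, -1.0]]
wrist_force: [-0.6, 0.4, 1.6]
gripper_width: 0.704
```

>>> play_rows([
  [[1,0,0,0,0],[1,0,0,0,0],[1,0,0,0,0]],
])

```text
time_s: 2.4
tcp_pos: [0.5392, -0.2993, 0.0903]
ee_rot: [[0.408, -0.913, 0.001], [-0.913, -0.408, -0.0], [0.001, -0.001, -1.0]]
wrist_force: [0.5, 0.3, -0.6]
gripper_width: 0.473
```

>>> play_rows([
  [[1,0,0,0,0],[1,0,0,0,0],[1,0,0,0,0],[1,0,0,0,0],[1,0,0,0,0]],
])

```text
time_s: 2.82
tcp_pos: [0.5394, -0.2992, 0.0897]
ee_rot: [[0.408, -0.913, 0.001], [-0.913, -0.408, -0.0], [0.0, -0.001, -1.0]]
wrist_force: [0.7, 1.2, 0.8]
gripper_width: 0.292
```

>>> play_rows([
  [[1,0,0,0.005,0],[1,0,0,0.015,0],[1,0,0,0.03,0],[1,0,0,0.045,0],[1,0,0,0.06,0]],
])

```text
time_s: 3.23
tcp_pos: [0.5374, -0.2992, 0.1495]
ee_rot: [[0.408, -0.913, -0.004], [-0.913, -0.408, 0.001], [-0.003, 0.003, -1.0]]
wrist_force: [1.0, 0.7, -5.0]
gripper_width: 0.297
```

>>> play_rows([
  [[1,0,0,0.02,0],[1,0,0,0.04,0],[1,0,0,0.06,0],[1,0,0,0.08,0],[1,0,0,0.08,0]],
])

```text
time_s: 3.65
tcp_pos: [0.5399, -0.3005, 0.2341]
ee_rot: [[0.408, -0.913, 0.006], [-0.913, -0.408, -0.004], [0.006, -0.004, -1.0]]
wrist_force: [1.0, 0.2, -2.6]
gripper_width: 0.299
```

Run:
```python
from h import *
s=sense();print(s['time_s'],s['tcp_pos'],s['wrist_force'],s['moment'],s['gripper_width'])
np.save("c2.npy",get_calibration("wrist"),allow_pickle=True)
w=capture("wrist");a=capture("scene")
cv2.imwrite("pics/w2.png",np.hstack([w[60:330,120:400],cv2.resize(a[90:240,280:440],None,fx=1.8,fy=1.8)]))
cv2.imwrite("pics/w2full.png",w)
```

```text
3.65 [ 0.53988461 -0.30046033  0.23414091] [ 0.98094203  0.16089911 -2.63495681] [-0.20222489 -0.07067476 -0.07730279] 0.2992455539500185
```

View pics/w2.png

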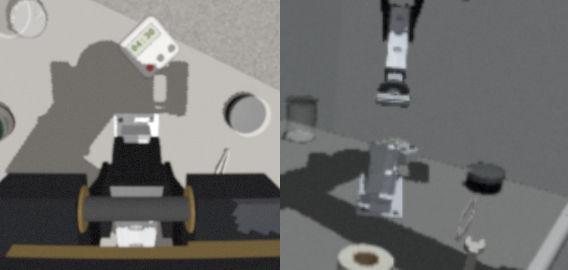

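Run:
```python
from h import *
u=np.array([.408,-.913,0]);n=np.array([.913,.408,0]);g=np.array([.5399,-.3005,.2361])
for px in [(498,140),(498,146)]:
    o,d=ray("scene",[px]);p=o+d[0]*((g-o)@n)/(d[0]@n);r=p-g
    print(p,r@u,r[2],np.linalg.norm(r),np.degrees(np.arctan2(-r[2],-r@u)))
a=capture("scene");t=capture("top")
cv2.imwrite("pics/s3.png",np.hstack([cv2.resize(a[60:190,420:512],None,fx=4,fy=4,interpolation=2),cv2.resize(t[150:280,330:422],None,fx=4,fy=4,interpolation=2)]))
```

```text
[0.14745171 0.57769924 0.461916  ] -0.9619148142016181 0.22581600089336043 0.9880498179767949 -13.211342980329263
[0.14721986 0.57821807 0.4611422 ] -0.9624830951374638 0.22504219891812557 0.9884265933268424 -13.160147671227584
```

View pics/s3.png

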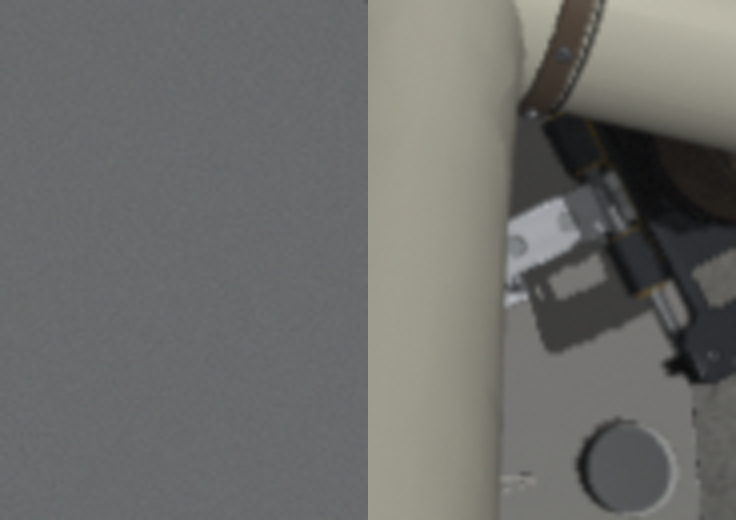

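Run:
```python
from h import *
u=np.array([.408,-.913,0]);n=np.array([.913,.408,0]);g=np.array([.5399,-.3005,.2361])
for px in [(342.8,140),(342.8,143),(342.8,146)]:
    o,d=ray("scene",[px]);d=d[0]/np.linalg.norm(d[0])
    # in (u,z) coords at lateral-insensitive projection
    o2=np.array([(o-g)@u,o[2]-g[2]]);d2=np.array([d@u,d[2]])
    q=np.roots([d2@d2,2*o2@d2,o2@o2-.118**2]);print(px)
    for t in q:
        if abs(t.imag)<1e-9:r=o2+d2*t.real;print(r,np.degrees(np.arctan2(-r[1],-r[0])))
        else:
            t=t.real;r=o2+d2*t;print("closest",r,np.linalg.norm(r))
```

```text
(342.8, 140)
[ 0.04174654 -0.11036859] 110.71894949041537
[-0.09954624 -0.06336044] 32.4764474148763
(342.8, 143)
[ 0.0286575  -0.11446723] 104.05541220846703
[-0.09258626 -0.07315589] 38.31358958981256
(342.8, 146)
[ 0.01250316 -0.11733572] 96.08241834197767
[-0.08276692 -0.08410491] 45.45939150794122
```

>>> play_rows([
  [[1,-0.003,0.03,0,-0.1],[1,-0.006,0.06,0,-0.2],[1,-0.009,0.09,0,-0.3],[1,-0.012,0.12,0,-0.42],[1,-0.012,0.15,0,-0.42]],
])

```text
time_s: 4.27
tcp_pos: [0.5248, -0.1481, 0.2274]
ee_rot: [[-0.005, -1.0, -0.005], [-1.0, 0.005, 0.0], [-0.0, 0.005, -1.0]]
wrist_force: [0.3, 0.2, -4.8]
gripper_width: 0.294
```

>>> play_rows([
  [[1,0,0.03,-0.01,0],[1,0,0.07,-0.02,0],[1,0,0.11,-0.03,0],[1,0,0.13,-0.03,0],[1,0,0.13,-0.03,0]],
])

```text
time_s: 4.68
tcp_pos: [0.5253, -0.0161, 0.197]
ee_rot: [[0.005, -1.0, -0.006], [-1.0, -0.005, -0.0], [0.0, 0.006, -1.0]]
wrist_force: [0.3, -0.0, -5.3]
gripper_width: 0.296
```

Run:
```python
from h import *
s=sense();print(s['time_s'],s['tcp_pos'],np.round(s['ee_rot'],3).tolist(),s['wrist_force'],s['gripper_width'])
a=capture("scene");cv2.imwrite("pics/s4.png",a)
cv2.imwrite("pics/s4c.png",cv2.resize(a[130:310,170:400],None,fx=3.2,fy=3.2,interpolation=2))
```

```text
4.6833 [ 0.52527818 -0.01606415  0.19702223] [[0.005, -1.0, -0.006], [-1.0, -0.005, -0.0], [0.0, 0.006, -1.0]] [ 0.34492255 -0.02992729 -5.26313344] 0.2960007932009748
```

View pics/s4c.png

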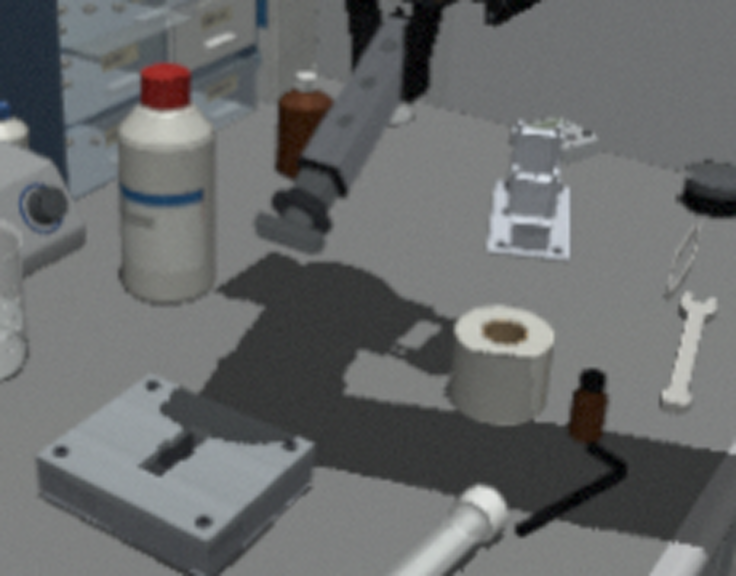

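Run:
```python
from h import *
for n,p in(("tip",(290,235)),("collar",(302,212))):
    o,d=ray("scene",[(170+p[0]/3.2,130+p[1]/3.2)]);q=o+d[0]*(.527-o[0])/d[0][0];r=q-[.527,-.016,.199]
    print(n,q,np.linalg.norm(r),np.degrees(np.arctan2(-r[2],r[1])))
```

```text
tip [0.527      0.0866659  0.12053275] 0.12921841039775298 37.39057554392374
collar [0.527      0.07455112 0.13088347] 0.1133109245993717 36.95209144429484
```

The view shows the post in the gripper, its foot tip at crop (290,235), tilted about 37°. I will push the foot against the base's -y side to tip it upright.

>>> play_rows([
  [[1,0,0.015,-0.03,0],[1,0,0.03,-0.06,0],[1,0,0.044,-0.09,0],[1,0,0.044,-0.1,0],[1,0,0.044,-0.1,0]],
])

```text
time_s: 5.15
tcp_pos: [0.5239, 0.0234, 0.0957]
ee_rot: [[-0.0, -1.0, -0.01], [-1.0, 0.0, -0.003], [0.003, 0.01, -1.0]]
wrist_force: [-0.9, -0.7, -5.3]
gripper_width: 0.291
```

Run:
```python
from h import *
s=sense();print(s['tcp_pos'],s['wrist_force'],s['gripper_width'])
a=capture("scene");cv2.imwrite("pics/s5.png",a)
cv2.imwrite("pics/s5c.png",cv2.resize(a[150:310,170:340],None,fx=3.5,fy=3.5,interpolation=2))
```

```text
[0.52391325 0.02340466 0.09572247] [-0.8510528  -0.68267256 -5.30239779] 0.2907752728628242
```

View pics/s5c.png

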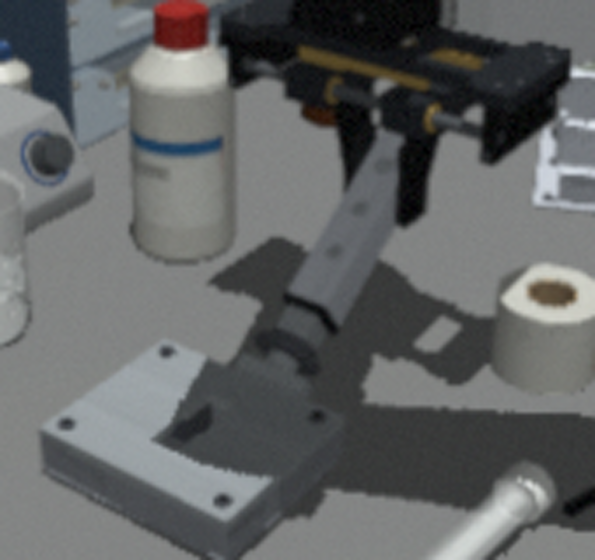

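>>> play_rows([
  [[1,0,0.008,0,0],[1,0,0.016,0.001,0],[1,0,0.022,0.008,0],[1,0,0.028,0.0155,0],[1,0,0.036,0.023,0]],
])

```text
time_s: 5.62
tcp_pos: [0.5273, 0.0586, 0.1254]
ee_rot: [[-0.001, -1.0, 0.001], [-1.0, 0.001, -0.002], [0.002, -0.001, -1.0]]
wrist_force: [-0.3, -5.4, -2.5]
gripper_width: 0.297
```

>>> play_rows([
  [[1,0,0,0,0]],
])

```text
time_s: 5.7
tcp_pos: [0.5282, 0.0601, 0.1265]
ee_rot: [[0.001, -1.0, 0.004], [-1.0, -0.001, -0.001], [0.001, -0.004, -1.0]]
wrist_force: [-0.2, -6.3, 0.5]
gripper_width: 0.299
```

>>> play_rows([
  [[1,0,0,-0.006,0],[1,0,0.005,-0.006,0],[1,0,0.01,-0.002,0],[1,0,0.017,0.003,0],[1,0,0.017,0.003,0]],
])

```text
time_s: 6.12
tcp_pos: [0.5276, 0.0782, 0.1272]
ee_rot: [[0.001, -1.0, 0.002], [-1.0, -0.001, 0.0], [-0.0, -0.002, -1.0]]
wrist_force: [0.3, -3.5, -3.5]
gripper_width: 0.294
```

Run:
```python
from h import *
s=sense();print(s['tcp_pos'],s['wrist_force'],s['gripper_width'])
a=capture("scene");cv2.imwrite("pics/s6.png",a)
cv2.imwrite("pics/s6c.png",cv2.resize(a[130:290,180:350],None,fx=3.5,fy=3.5,interpolation=2))
```

```text
[0.5276076  0.07822048 0.12722576] [ 0.25159815 -3.51944689 -3.48832069] 0.29413859301880113
```

View pics/s6c.png

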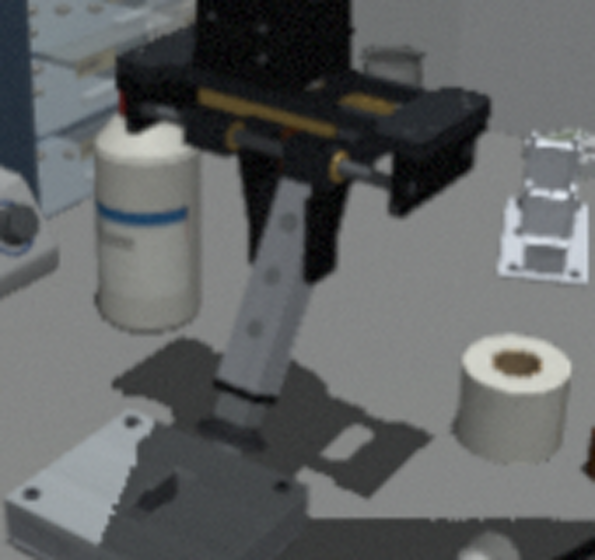

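>>> play_rows([
  [[1,0,0.01,0.008,0],[1,0,0.02,0.013,0],[1,0,0.031,0.018,0],[1,0,0.042,0.021,0],[1,0,0.053,0.023,0]],
])

```text
time_s: 6.58
tcp_pos: [0.5264, 0.1313, 0.1491]
ee_rot: [[0.0, -1.0, -0.001], [-1.0, -0.0, -0.001], [0.001, 0.001, -1.0]]
wrist_force: [0.6, -6.7, -3.1]
gripper_width: 0.297
```

>>> play_rows([
  [[1,0,0.006,0,0],[1,0,0.012,0,0],[1,0,0.012,0,0],[1,0,0.012,0,0]],
])

```text
time_s: 6.92
tcp_pos: [0.5271, 0.1437, 0.1486]
ee_rot: [[0.0, -1.0, 0.001], [-1.0, -0.0, 0.001], [-0.001, -0.001, -1.0]]
wrist_force: [-1.3, -2.3, -3.9]
gripper_width: 0.299
```

Run:
```python
from h import *
s=sense();print(s['time_s'],s['tcp_pos'],s['wrist_force'],s['moment'],s['gripper_width'],s['joints'])
a=capture("scene");cv2.imwrite("pics/s7.png",a)
cv2.imwrite("pics/s7c.png",cv2.resize(a[130:290,160:330],None,fx=3.5,fy=3.5,interpolation=2))
```

```text
6.9167 [0.52710506 0.1436518  0.14859195] [-1.33872283 -2.28747549 -3.92720653] [-0.86007894  0.33521357 -0.03084544] 0.2985246180774021 [ 3.22314462e+01  1.92929880e+01 -1.80091113e+01 -4.69674142e-02
 -5.26168507e+01 -3.21797742e+01]
```

View pics/s7c.png

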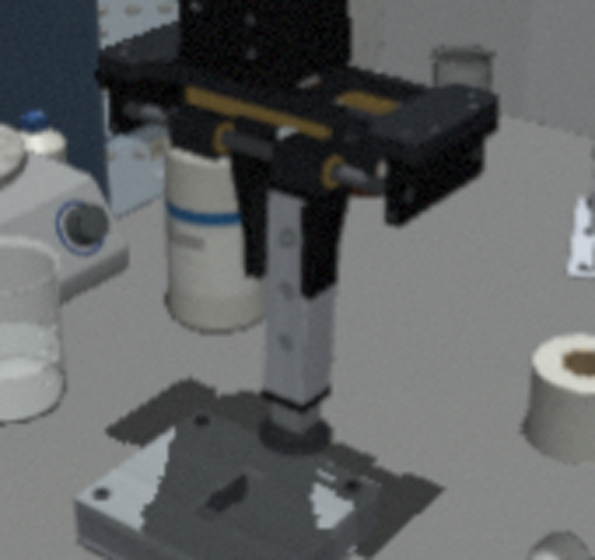

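```bash
cat > tilt.py <<'E'
from h import *
import sys
# left (world +x+y) tube edge in the scene picture: sub-pixel gradient maximum per row, cast on plane x=X
def edge(img,r0,r1,c0,c1,X):
    g=cv2.cvtColor(img,6).astype(float);gx=np.abs(cv2.Sobel(cv2.GaussianBlur(g,(3,3),0),cv2.CV_64F,1,0,ksize=3))
    P=[]
    for r in range(r0,r1):
        s=gx[r,c0:c1];k=np.clip(s.argmax(),1,len(s)-2);a,b,c=s[k-1:k+2];P.append((c0+k+(.5*(a-c)/(a-2*b+c) if a-2*b+c else 0),r))
    P=np.array(P);o,d=ray("scene",P);Q=o+d*((X-o[0])/d[:,0])[:,None]
    f=np.polyfit(Q[:,2],Q[:,1],1);e=Q[:,1]-np.polyval(f,Q[:,2]);k=np.abs(e)<.0015;f=np.polyfit(Q[k,2],Q[k,1],1)
    print("n",k.sum(),"lean dy/dz deg",np.degrees(np.arctan(f[0])),"y at z=.05",np.polyval(f,.05))
    return P
E
python3 - <<'E'
from tilt import *
a=cv2.imread("pics/s7.png")
P=edge(a,212,240,231,241,.540);print(np.round(P[::5],1).tolist())
P=edge(a,217,240,248,262,.514);print(np.round(P[::5],1).tolist())
E
```

```text
n 12 lean dy/dz deg -3.9100269453944794 y at z=.05 0.15101447700233156
[[232.7, 212.0], [233.6, 217.0], [236.0, 222.0], [235.3, 227.0], [235.2, 232.0], [234.8, 237.0]]
n 23 lean dy/dz deg -2.8886965613541222 y at z=.05 0.12570946703232538
[[255.0, 217.0], [254.8, 222.0], [254.8, 227.0], [254.7, 232.0], [253.8, 237.0]]
```

Run:
```python
from h import *
S=[(170+x/3.2,130+y/3.2) for x,y in((152,385),(61,451),(204,521),(290,444),(168,453))]
T=[(110+(x-396)/3.3,178+y/3.3) for x,y in((644,66),(540,69),(538,200),(643,198),(592,132))]
A=onz("scene",S,[.032]*5);B=onz("top",T,[.032]*5)
print(np.round(A,4),np.round(B,4),A[:4].mean(0),B[:4].mean(0))
for Q in(A,B):
    for e in(Q[0]-Q[1],Q[3]-Q[2]):print(np.linalg.norm(e),np.degrees(np.arctan2(e[1],e[0])))
# vertical check: wash bottle / base vertical edge: project a vertical line at post axis
c=get_calibration("scene");T=np.array(c['T'])
def proj(p):
    q=np.linalg.inv(T)@np.r_[p,1];q=q[:3]*[1,-1,-1]
    return cv2.projectPoints(q.reshape(1,3),np.zeros(3),np.zeros(3),np.array(c['camera_matrix']),np.array(c['D']))[0].ravel()
for z in(.05,.1,.15):print(z,proj([.514,.1307,z]),proj([.540,.1567,z]))
```

```text
[[0.577  0.1575 0.032 ]
 [0.5756 0.2376 0.032 ]
 [0.4751 0.2358 0.032 ]
 [0.4769 0.1553 0.032 ]
 [0.5268 0.2028 0.032 ]] [[0.5766 0.1594 0.032 ]
 [0.5751 0.2395 0.032 ]
 [0.4752 0.2379 0.032 ]
 [0.4762 0.1583 0.032 ]
 [0.5263 0.1981 0.032 ]] [0.52616096 0.1965216  0.032     ] [0.52576655 0.1987544  0.032     ]
0.08011969103538653 -89.04416172207759
0.08053130468046943 -88.74453999534249
0.08013331730493446 -88.96201061721766
0.07962791104968826 -89.2965287314873
0.05 [252.12260218 247.37468378] [232.63045422 248.9570034 ]
0.1 [252.39483014 224.49961   ] [232.29286677 225.96573492]
0.15 [252.68830945 200.14473044] [231.95497156 201.47195885]
```

The post now stands nearly vertical at the base's edge (tube edges at about columns 235 and 254). I'll push 3 mm more, then back off, lift and turn to the slot.

>>> play_rows([
  [[1,0,0.003,0,0],[1,0,0.003,0,0],[1,0,-0.005,0,0],[1,0,-0.02,0,0],[1,0,-0.02,0.03,0]],
])

```text
time_s: 7.38
tcp_pos: [0.5224, 0.1194, 0.1727]
ee_rot: [[-0.004, -1.0, -0.014], [-1.0, 0.004, -0.004], [0.004, 0.014, -1.0]]
wrist_force: [-1.1, -1.1, -6.4]
gripper_width: 0.293
```

>>> play_rows([
  [[1,0,0,0.02,0.12],[1,0,0,0.02,0.24],[1,0,0,0.02,0.36],[1,0,0,0.02,0.48],[1,0,0,0.02,0.6]],
])

```text
time_s: 7.8
tcp_pos: [0.527, 0.1222, 0.1986]
ee_rot: [[0.568, -0.823, 0.001], [-0.823, -0.568, 0.002], [-0.001, -0.002, -1.0]]
wrist_force: [-0.1, 0.8, -5.2]
gripper_width: 0.296
```

>>> play_rows([
  [[1,0,0.015,0,0.12],[1,0,0.03,0,0.24],[1,0,0.045,0,0.36],[1,0,0.06,0,0.48],[1,0,0.073,0,0.6]],
])

```text
time_s: 8.22
tcp_pos: [0.5272, 0.196, 0.1984]
ee_rot: [[0.934, -0.358, 0.001], [-0.358, -0.934, 0.002], [-0.0, -0.002, -1.0]]
wrist_force: [-1.0, 0.2, -5.9]
gripper_width: 0.295
```

>>> play_rows([
  [[1,0,0,0,0.12],[1,0,0,0,0.24],[1,0,0,0,0.37],[1,0,0,0,0.388],[1,0,0,0,0.388]],
])

```text
time_s: 8.63
tcp_pos: [0.527, 0.1952, 0.1984]
ee_rot: [[1.0, 0.014, 0.0], [0.014, -1.0, 0.001], [0.0, -0.001, -1.0]]
wrist_force: [0.4, -0.1, -5.0]
gripper_width: 0.292
```

Run:
```python
from h import *
s=sense();print(s['time_s'],s['tcp_pos'],np.round(s['ee_rot'],3).tolist(),s['wrist_force'],s['gripper_width'],s['joints'][5])
a=capture("scene");cv2.imwrite("pics/s8.png",a)
cv2.imwrite("pics/s8c.png",cv2.resize(a[130:310,150:310],None,fx=3.3,fy=3.3,interpolation=2))
```

```text
8.6333 [0.52703701 0.19522273 0.19843367] [[1.0, 0.014, 0.0], [0.014, -1.0, 0.001], [0.0, -0.001, -1.0]] [ 0.37501842 -0.08434719 -4.99943641] 0.2919010302223547 54.02440336925035
```

View pics/s8c.png

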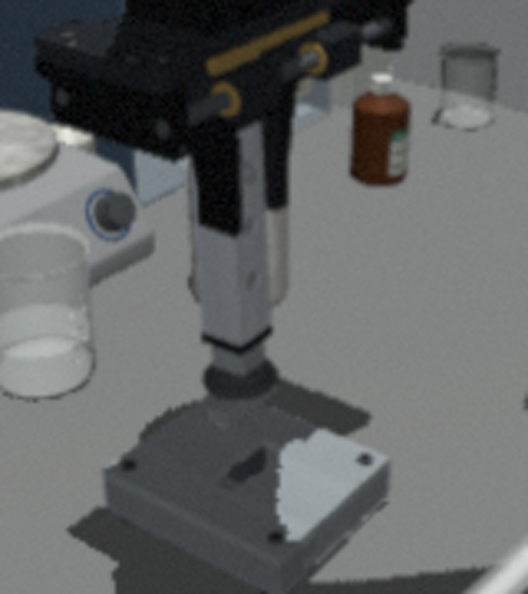

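```bash
cat >> h.py <<'E'
def proj(p,name="scene"):
    c=get_calibration(name);T=np.array(c['T']);q=(np.linalg.inv(T)@np.r_[p,1])[:3]*[1,-1,-1]
    return cv2.projectPoints(q.reshape(1,3),np.zeros(3),np.zeros(3),np.array(c['camera_matrix']),np.array(c['D']))[0].ravel()
E
python3 - <<'E'
from h import *
for z in(.08,.085,.09):print(z,proj([.527,.195,z]))
print("seat",proj([.526,.1977,.032]))
a=cv2.imread("pics/s8.png");g=cv2.GaussianBlur(cv2.cvtColor(a,6),(3,3),0).astype(int)
for r in range(200,236,3):print(r,g[r,206:238].tolist())
E
```

```text
0.08 [224.58420219 247.22052815]
0.085 [224.52191926 244.82790968]
0.09 [224.45950762 242.41901073]
seat [224.65071789 270.3228361 ]
200 [124, 112, 104, 104, 104, 101, 97, 92, 86, 77, 66, 55, 47, 36, 27, 32, 50, 69, 80, 86, 91, 94, 93, 96, 106, 117, 120, 115, 106, 101, 103, 114]
203 [126, 116, 106, 103, 103, 103, 103, 103, 102, 103, 104, 104, 104, 102, 99, 94, 92, 93, 95, 95, 94, 92, 92, 94, 103, 115, 120, 115, 108, 103, 104, 115]
206 [128, 118, 103, 98, 101, 103, 103, 103, 102, 102, 103, 104, 105, 105, 103, 99, 95, 93, 93, 94, 93, 92, 92, 94, 102, 113, 119, 116, 109, 103, 105, 115]
209 [128, 117, 101, 97, 102, 103, 102, 102, 102, 102, 103, 103, 104, 105, 104, 101, 96, 93, 93, 94, 94, 93, 92, 93, 101, 113, 120, 117, 108, 102, 104, 115]
212 [125, 111, 97, 98, 103, 104, 102, 101, 101, 101, 102, 104, 104, 104, 102, 99, 94, 92, 92, 88, 85, 87, 92, 94, 99, 109, 116, 113, 106, 102, 104, 114]
215 [109, 85, 80, 91, 100, 102, 102, 102, 101, 100, 101, 103, 104, 104, 104, 100, 95, 92, 87, 81, 82, 90, 95, 95, 96, 104, 110, 111, 106, 101, 103, 113]
218 [125, 110, 93, 90, 96, 100, 101, 101, 101, 1
[... 165 characters left out ...]
101, 103, 103, 104, 103, 100, 96, 95, 95, 95, 94, 93, 92, 94, 97, 99, 100, 104, 115, 125, 130]
224 [131, 131, 131, 129, 122, 112, 104, 101, 100, 100, 100, 101, 102, 103, 103, 103, 101, 97, 95, 95, 95, 94, 92, 92, 95, 101, 114, 125, 130, 131, 131, 130]
227 [131, 131, 131, 130, 124, 113, 104, 102, 101, 100, 100, 100, 101, 102, 102, 102, 99, 96, 94, 96, 97, 95, 93, 92, 93, 100, 113, 125, 130, 130, 131, 132]
230 [131, 131, 131, 129, 117, 98, 90, 91, 94, 97, 99, 100, 100, 101, 102, 102, 99, 96, 95, 95, 93, 86, 75, 61, 48, 56, 87, 118, 130, 131, 131, 131]
233 [131, 130, 131, 128, 114, 88, 66, 52, 41, 37, 41, 49, 61, 74, 83, 88, 89, 83, 72, 57, 43, 36, 41, 63, 93, 117, 128, 131, 131, 131, 131, 131]
```

Run:
```python
from h import *
a=cv2.imread("pics/s8.png");g=cv2.cvtColor(a,6).astype(int)
for r in(239,241,243,245,247,249,251):print(r,g[r,206:240].tolist())
# slot dark pixels in unshadowed pictures
for f in("scene0",):
    b=cv2.cvtColor(cv2.imread(f"pics/{f}.png"),6)[260:282,205:245]
    m=(b<75);ys,xs=np.nonzero(m);print(m.sum(),xs.min()+205,xs.max()+205,xs.mean()+205,ys.min()+260,ys.max()+260,ys.mean()+260)
    for r in b[2:18]:print(r.tolist())
```

```text
239 [131, 131, 130, 131, 131, 132, 131, 122, 95, 82, 81, 81, 81, 83, 81, 83, 82, 78, 72, 72, 71, 70, 69, 60, 54, 71, 105, 129, 131, 131, 129, 130, 131, 132]
241 [132, 130, 131, 131, 130, 124, 95, 59, 45, 56, 66, 71, 74, 82, 82, 80, 82, 80, 73, 68, 63, 54, 47, 39, 33, 38, 48, 84, 115, 130, 127, 129, 131, 131]
243 [132, 132, 131, 131, 126, 98, 45, 35, 32, 36, 34, 40, 40, 43, 59, 62, 64, 68, 57, 47, 38, 32, 36, 36, 34, 27, 35, 52, 90, 123, 129, 131, 132, 130]
245 [132, 133, 131, 131, 121, 84, 43, 33, 35, 34, 36, 41, 40, 37, 43, 41, 41, 42, 40, 42, 41, 38, 33, 33, 29, 33, 33, 42, 53, 65, 77, 101, 111, 125]
247 [132, 132, 131, 130, 130, 120, 72, 43, 33, 37, 34, 34, 35, 37, 37, 36, 34, 35, 37, 36, 34, 35, 39, 37, 36, 41, 57, 64, 61, 56, 58, 56, 59, 62]
249 [130, 129, 131, 131, 131, 125, 104, 69, 51, 44, 40, 42, 37, 40, 42, 40, 38, 40, 40, 40, 42, 40, 45, 55, 60, 65, 61, 61, 57, 56, 58, 59, 58, 58]
251 [127, 122, 97, 96, 98, 84, 71, 68, 69, 64, 62, 64, 61, 62, 60, 62, 65, 70, 65, 66, 67, 68, 69, 69, 60, 58, 59, 59, 61, 57, 61, 58, 58, 58]
113 215 233 223.93805309734512 264 277 270.867256637
[... 2373 characters left out ...]
38, 34, 29, 36, 37, 50, 84, 124, 129, 132, 137, 138, 138, 140, 137, 137, 139, 140, 139, 138, 139, 141, 141, 139, 140, 141]
[138, 138, 140, 140, 140, 142, 138, 132, 100, 81, 71, 61, 53, 51, 54, 45, 41, 35, 54, 97, 127, 137, 137, 137, 139, 138, 140, 139, 139, 138, 139, 138, 140, 138, 139, 138, 139, 138, 139, 140]
[139, 137, 140, 138, 141, 141, 140, 136, 122, 106, 79, 60, 52, 52, 50, 54, 51, 64, 95, 128, 137, 137, 137, 136, 137, 136, 138, 137, 139, 139, 140, 137, 140, 140, 139, 138, 137, 138, 140, 141]
[138, 139, 139, 138, 140, 138, 138, 139, 140, 137, 132, 102, 72, 59, 54, 55, 78, 121, 132, 135, 135, 135, 136, 137, 135, 135, 139, 136, 137, 138, 139, 136, 139, 138, 137, 139, 139, 138, 139, 139]
```

>>> play_rows([
  [[1,-0.002,0.001,-0.01,0],[1,-0.004,0.0025,-0.02,0],[1,-0.004,0.0025,-0.026,0],[1,-0.004,0.0025,-0.026,0],[1,-0.004,0.0025,-0.026,0]],
])

```text
time_s: 9.1
tcp_pos: [0.5226, 0.198, 0.1716]
ee_rot: [[1.0, 0.017, -0.001], [0.017, -1.0, -0.001], [-0.001, 0.001, -1.0]]
wrist_force: [-0.1, -1.0, -4.3]
gripper_width: 0.3
```

>>> play_rows([
  [[1,0,0,-0.004,0],[1,0,0,-0.008,0],[1,0,0,-0.012,0],[1,0,0,-0.012,0]],
])

```text
time_s: 9.43
tcp_pos: [0.5224, 0.1979, 0.1595]
ee_rot: [[1.0, 0.017, -0.002], [0.017, -1.0, -0.001], [-0.002, 0.001, -1.0]]
wrist_force: [-0.3, 0.9, -5.0]
gripper_width: 0.293
```

>>> play_rows([
  [[1,0,0,-0.003,0],[1,0,0,-0.006,0],[1,0,0,-0.006,0]],
])

```text
time_s: 9.68
tcp_pos: [0.5226, 0.1981, 0.1541]
ee_rot: [[1.0, 0.017, -0.001], [0.017, -1.0, -0.0], [-0.001, 0.0, -1.0]]
wrist_force: [-0.4, 0.8, -5.0]
gripper_width: 0.298
```

>>> play_rows([
  [[1,0,0,-0.002,0],[1,0,0,-0.004,0],[1,0,0,-0.004,0]],
])

```text
time_s: 9.93
tcp_pos: [0.5225, 0.1983, 0.1499]
ee_rot: [[1.0, 0.017, -0.001], [0.017, -1.0, 0.0], [-0.001, -0.0, -1.0]]
wrist_force: [-1.3, 1.1, -6.4]
gripper_width: 0.298
```

>>> play_rows([
  [[1,0,0,-0.002,0],[1,0,0,-0.003,0],[1,0,0,-0.003,0]],
])

```text
time_s: 10.18
tcp_pos: [0.5227, 0.1984, 0.1481]
ee_rot: [[1.0, 0.017, -0.0], [0.017, -1.0, 0.0], [-0.0, -0.0, -1.0]]
wrist_force: [-4.5, 1.4, 0.6]
gripper_width: 0.292
```

>>> play_rows([
  [[1,0,0,-0.001,0],[1,0,0,-0.002,0],[1,0,0,-0.002,0]],
])

```text
time_s: 10.43
tcp_pos: [0.5232, 0.1984, 0.148]
ee_rot: [[1.0, 0.018, 0.002], [0.018, -1.0, 0.0], [0.002, -0.0, -1.0]]
wrist_force: [-7.6, 0.7, 9.0]
gripper_width: 0.297
```

>>> play_rows([
  [[1,-0.001,0,-0.002,0],[1,-0.002,0,-0.003,0],[1,-0.002,0,-0.003,0]],
])

```text
time_s: 10.68
tcp_pos: [0.5229, 0.1985, 0.1477]
ee_rot: [[1.0, 0.02, 0.006], [0.02, -1.0, 0.001], [0.006, -0.001, -1.0]]
wrist_force: [-6.6, -1.1, 18.6]
gripper_width: 0.294
```

Run:
```python
from h import *
s=sense();print(s['tcp_pos'],s['wrist_force'],s['moment'])
a=capture("scene");cv2.imwrite("pics/s9.png",a);g=cv2.GaussianBlur(cv2.cvtColor(a,6),(3,3),0).astype(int)
print("exp top/bottom of lower tube",proj([.526,.1977,.057]),proj([.526,.1977,.12]),"collar",proj([.526,.1977,.0345]))
for r in range(222,274,3):print(r,g[r,204:246].tolist())
```

```text
[0.52293448 0.1985307  0.14774336] [-6.59320017 -1.10849118 18.57352094] [-0.46549458  2.61776628 -0.05198122]
exp top/bottom of lower tube [224.33435525 258.93925566] [223.5210141  228.47003319] collar [224.61925902 269.20189841]
222 [133, 133, 133, 133, 130, 121, 103, 71, 33, 11, 7, 8, 11, 12, 11, 10, 11, 11, 14, 28, 57, 84, 94, 94, 93, 93, 92, 91, 91, 93, 97, 108, 121, 128, 132, 134, 133, 133, 134, 134, 133, 133]
225 [133, 133, 134, 134, 132, 124, 104, 74, 40, 19, 14, 11, 9, 9, 11, 13, 13, 11, 11, 24, 52, 76, 82, 84, 90, 93, 97, 107, 121, 131, 134, 134, 133, 134, 134, 134, 134, 133, 133, 133, 133, 133]
228 [133, 134, 133, 133, 133, 131, 123, 111, 101, 93, 82, 69, 56, 46, 37, 27, 18, 14, 17, 30, 52, 72, 83, 91, 96, 95, 96, 103, 117, 129, 133, 133, 133, 133, 134, 133, 133, 134, 134, 133, 133, 133]
231 [134, 134, 134, 134, 133, 132, 126, 116, 108, 105, 105, 104, 105, 105, 104, 101, 95, 86, 80, 82, 90, 95, 96, 95, 94, 93, 95, 103, 116, 128, 133, 133, 133, 133, 134, 134, 134, 133, 134, 133, 133, 133]
234 [133, 134, 133, 133, 133, 133, 128, 117, 109, 106, 105, 104, 104, 105, 106, 106, 1
[... 1883 characters left out ...]
 72, 72, 71, 71, 70, 70, 69, 65, 61, 66, 76, 82, 83, 82, 81, 78, 73, 68, 67, 70, 72, 71, 67, 60, 50, 44, 49, 61, 69, 71, 70, 71, 71, 71, 72, 73, 73, 72, 76]
267 [70, 71, 72, 71, 70, 70, 70, 70, 65, 54, 42, 38, 39, 44, 51, 56, 61, 69, 76, 79, 78, 73, 65, 56, 46, 40, 37, 36, 35, 37, 45, 58, 69, 76, 87, 107, 127, 141, 149, 147, 140, 143]
270 [72, 71, 70, 70, 70, 70, 70, 70, 64, 51, 38, 34, 34, 36, 38, 40, 41, 42, 43, 44, 45, 44, 43, 41, 39, 37, 35, 35, 36, 39, 47, 61, 80, 112, 146, 162, 164, 163, 163, 163, 162, 162]
273 [72, 72, 73, 73, 73, 72, 72, 72, 70, 65, 56, 47, 41, 38, 38, 38, 37, 38, 38, 38, 38, 38, 38, 39, 40, 40, 42, 46, 53, 61, 68, 72, 81, 107, 141, 161, 165, 166, 165, 166, 166, 166]
```

>>> play_rows([
  [[1,-0.002,0,0,0],[1,-0.004,0,0,0],[1,-0.004,0,0,0]],
])

```text
time_s: 10.98
tcp_pos: [0.5214, 0.1986, 0.1476]
ee_rot: [[1.0, 0.02, 0.012], [0.02, -1.0, 0.002], [0.012, -0.002, -1.0]]
wrist_force: [0.2, -3.3, 10.7]
gripper_width: 0.297
```

>>> play_rows([
  [[1,-0.001,0,0,0],[1,-0.002,0,0,0],[1,-0.002,0,0,0]],
])

```text
time_s: 11.23
tcp_pos: [0.5201, 0.1987, 0.1474]
ee_rot: [[1.0, 0.02, 0.013], [0.02, -1.0, 0.002], [0.013, -0.002, -1.0]]
wrist_force: [2.6, -3.1, 9.1]
gripper_width: 0.299
```

```bash
cat > mid.py <<'E'
from h import *
# corner between the two visible tube faces: column where brightness crosses halfway between the faces
def mid(r0,r1,rows,c0=214,c1=232,save=None):
    a=capture("scene");
    if save:cv2.imwrite(save,a)
    g=cv2.GaussianBlur(cv2.cvtColor(a,6),(3,3),0).astype(float);P=[]
    for r in range(r0,r1):
        s=g[r,c0:c1];e=[np.abs(s[:k]-s[:k].mean()).sum()+np.abs(s[k:]-s[k:].mean()).sum() for k in range(4,len(s)-4)]
        k=4+int(np.argmin(e));h=(np.median(s[:k-1])+np.median(s[k+1:]))/2
        j=np.nonzero((s[:-1]>h)&(s[1:]<=h))[0]
        if len(j):j=j[np.abs(j-k).argmin()];P.append((r,c0+j+(s[j]-h)/(s[j]-s[j+1])))
    P=np.array(P);f=np.polyfit(P[:,0],P[:,1],1);k=np.abs(P[:,1]-np.polyval(f,P[:,0]))<.6;f=np.polyfit(P[k,0],P[k,1],1)
    print("mid slope px/row %.3f (vertical: 0.027), lean deg in image %.2f, n %d, col at 245: %.1f"%(f[0],np.degrees(f[0]-.027),k.sum(),np.polyval(f,245)))
E
python3 - <<'E'
from mid import *
s=sense();print(s['tcp_pos'],s['wrist_force'],s['moment'])
mid(234,255,0,save="pics/s10.png")
E
```

```text
[0.52006399 0.19869642 0.14738016] [ 2.62865526 -3.06497347  9.08078731] [-1.50151752 -1.00540272 -0.14300261]
mid slope px/row 0.096 (vertical: 0.027), lean deg in image 3.98, n 21, col at 245: 224.2
```

>>> play_rows([
  [[0.6,0,0,0.003,0],[0.5,0,0,0.005,0],[0.5,0,0,0.005,0],[0.5,0,0,0.005,0],[0.5,0,0,0.005,0]],
])

```text
time_s: 11.7
tcp_pos: [0.5149, 0.1982, 0.1473]
ee_rot: [[1.0, 0.017, -0.0], [0.017, -1.0, -0.0], [-0.0, 0.0, -1.0]]
wrist_force: [-1.0, -0.7, -0.2]
gripper_width: 0.489
```

Run:
```python
from mid import *
s=sense();print(s['tcp_pos'],s['wrist_force'],s['moment'],s['gripper_width'])
mid(234,255,0,save="pics/s11.png")
g=cv2.GaussianBlur(cv2.cvtColor(cv2.imread("pics/s11.png"),6),(3,3),0).astype(int)
for r in range(228,274,5):print(r,g[r,204:242].tolist())
```

```text
[0.51490305 0.19817202 0.14727646] [-1.00281659 -0.70247866 -0.16474521] [-0.11291128  0.14696055  0.01285762] 0.489207069938533
mid slope px/row 0.092 (vertical: 0.027), lean deg in image 3.72, n 9, col at 245: 224.3
228 [134, 134, 134, 134, 134, 132, 128, 110, 70, 32, 14, 12, 12, 12, 13, 12, 10, 10, 11, 14, 29, 57, 80, 84, 81, 86, 94, 96, 97, 106, 121, 131, 133, 133, 134, 134, 133, 133]
233 [133, 133, 134, 133, 133, 133, 133, 131, 126, 116, 106, 100, 93, 84, 74, 65, 54, 41, 31, 33, 51, 74, 90, 95, 96, 95, 93, 93, 96, 105, 119, 129, 133, 133, 133, 133, 134, 134]
238 [134, 134, 134, 134, 134, 134, 133, 132, 126, 115, 107, 105, 104, 104, 104, 105, 106, 106, 106, 105, 100, 95, 94, 96, 97, 96, 94, 93, 95, 103, 116, 129, 133, 133, 134, 134, 133, 133]
243 [133, 133, 133, 132, 133, 134, 134, 133, 126, 116, 108, 104, 103, 104, 104, 104, 105, 106, 107, 107, 103, 97, 92, 87, 82, 83, 90, 95, 96, 102, 115, 129, 134, 134, 134, 133, 133, 133]
248 [133, 133, 133, 133, 133, 133, 133, 131, 122, 111, 106, 104, 103, 102, 102, 103, 104, 105, 106, 106, 102, 97, 95, 96, 96, 96, 95, 95, 97, 104, 117, 124, 118, 106, 100, 101, 104, 111]
253 [132, 128, 120, 108, 93, 81, 74, 71, 72, 82, 96, 103, 103, 102, 102, 103, 103, 104, 105, 104, 102, 99, 96, 96, 96, 96, 95, 94, 93, 87, 75, 63, 59, 58, 59, 59, 58, 58]
258 [72, 72, 73, 73, 73, 73, 73, 72, 65, 53, 47, 55, 67, 80, 90, 96, 100, 102, 104, 104, 103, 101, 98, 94, 88, 77, 60, 44, 39, 46, 59, 69, 72, 72, 72, 71, 71, 70]
263 [71, 71, 72, 72, 72, 72, 72, 72, 71, 71, 69, 67, 69, 75, 77, 73, 64, 53, 42, 34, 33, 35, 39, 48, 60, 69, 73, 70, 65, 66, 69, 71, 71, 72, 72, 71, 71, 71]
268 [70, 71, 70, 70, 71, 71, 70, 70, 65, 54, 41, 36, 36, 38, 41, 46, 53, 61, 69, 75, 77, 73, 65, 57, 47, 40, 37, 35, 34, 36, 42, 54, 66, 72, 72, 71, 71, 75]
273 [73, 73, 73, 73, 73, 72, 71, 71, 71, 65, 55, 46, 40, 38, 38, 37, 36, 36, 37, 38, 37, 37, 37, 37, 37, 38, 40, 42, 47, 54, 63, 70, 72, 72, 73, 82, 108, 142]
```

>>> play_rows([
  [[0.5,0.005,0,0.001,0],[0.5,0.011,0,0.001,0],[1,0.011,0,0.001,0],[1,0.011,0,0.001,0],[1,0.011,0,0.001,0]],
])

```text
time_s: 12.17
tcp_pos: [0.526, 0.1981, 0.1483]
ee_rot: [[1.0, 0.017, -0.0], [0.017, -1.0, -0.0], [-0.0, 0.0, -1.0]]
wrist_force: [-0.1, 0.0, -0.6]
gripper_width: 0.35
```

>>> play_rows([
  [[1,0,0,0,0],[1,0,0,0,0],[1,0,0,0,-0.06],[1,0,0,0,-0.15],[1,0,0,0,-0.25]],
])

```text
time_s: 12.58
tcp_pos: [0.5258, 0.1987, 0.1484]
ee_rot: [[0.972, -0.235, 0.0], [-0.235, -0.972, 0.001], [-0.0, -0.001, -1.0]]
wrist_force: [-0.3, 2.1, -2.0]
gripper_width: 0.297
```

Turning freely; continue to the stop.

>>> play_rows([
  [[1,0,0,0,-0.11],[1,0,0,0,-0.22],[1,0,0,0,-0.33],[1,0,0,0,-0.44],[1,0,0,0,-0.55]],
])

```text
time_s: 13.0
tcp_pos: [0.5258, 0.1988, 0.1484]
ee_rot: [[0.705, -0.709, 0.0], [-0.709, -0.705, 0.001], [-0.001, -0.001, -1.0]]
wrist_force: [0.3, 2.5, -1.4]
gripper_width: 0.29
```

>>> play_rows([
  [[1,0,0,0,-0.11],[1,0,0,0,-0.22],[1,0,0,0,-0.33],[1,0,0,0,-0.44],[1,0,0,0,-0.55]],
])

```text
time_s: 13.42
tcp_pos: [0.5256, 0.1981, 0.1484]
ee_rot: [[0.231, -0.973, -0.0], [-0.973, -0.231, -0.0], [0.0, 0.001, -1.0]]
wrist_force: [0.3, -0.1, -0.8]
gripper_width: 0.296
```

>>> play_rows([
  [[1,0,0,0,-0.08],[1,0,0,0,-0.16],[1,0,0,0,-0.2],[1,0,0,0,-0.23],[1,0,0,0,-0.23]],
])

```text
time_s: 13.83
tcp_pos: [0.5261, 0.1988, 0.1484]
ee_rot: [[0.008, -1.0, 0.001], [-1.0, -0.008, 0.001], [-0.001, -0.001, -1.0]]
wrist_force: [-0.4, 2.6, -1.7]
gripper_width: 0.298
```

Run:
```python
from h import *
s=sense();print(s['time_s'],s['tcp_pos'],np.round(s['ee_rot'],3).tolist(),s['wrist_force'],s['moment'],s['gripper_width'])
```

```text
13.8333 [0.52608859 0.19884935 0.14841996] [[0.008, -1.0, 0.001], [-1.0, -0.008, 0.001], [-0.001, -0.001, -1.0]] [-0.44098702  2.56290051 -1.6969629 ] [ 0.83985572 -0.08369912 -0.01745996] 0.2976612785136356
```

>>> play_rows([
  [[1,0,0,0,-0.03],[1,0,0,0,-0.05],[0.6,0,0,0,-0.03],[0,0,0,0,-0.02],[0,0,0,0.005,-0.02]],
])

```text
time_s: 14.25
tcp_pos: [0.525, 0.1972, 0.1529]
ee_rot: [[-0.011, -1.0, -0.003], [-1.0, 0.011, -0.002], [0.002, 0.003, -1.0]]
wrist_force: [0.2, -0.1, -0.9]
gripper_width: 0.442
```

>>> play_rows([
  [[0,0,0,0,0],[0,0,0,0,0],[0,0,0,0,0],[0,0,0,0,0],[0,0,0,0,0]],
])

```text
time_s: 14.67
tcp_pos: [0.5259, 0.1981, 0.1535]
ee_rot: [[-0.012, -1.0, -0.0], [-1.0, 0.012, -0.0], [0.0, 0.0, -1.0]]
wrist_force: [0.3, 1.4, 0.3]
gripper_width: 0.817
```

Run:
```python
from h import *
s=sense();print(s['time_s'],s['tcp_pos'],np.round(s['ee_rot'],3).tolist(),s['wrist_force'],s['moment'],s['gripper_width'])
cv2.imwrite("pics/s12.png",capture("scene"))
a=cv2.imread("pics/s12.png")
cv2.imwrite("pics/s12c.png",cv2.resize(a[140:300,150:310],None,fx=3.3,fy=3.3,interpolation=2))
```

```text
14.6667 [0.52585738 0.19805141 0.15348164] [[-0.012, -1.0, -0.0], [-1.0, 0.012, -0.0], [0.0, 0.0, -1.0]] [0.25277032 1.35588703 0.2562704 ] [0.03028962 0.08439516 0.03498308] 0.816802182255253
```

View pics/s12c.png

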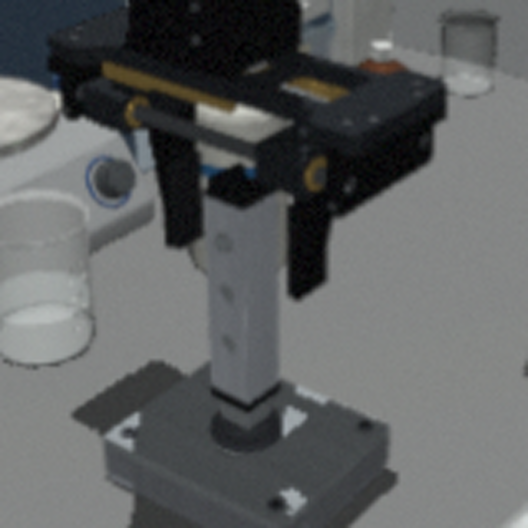

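The view shows the post upright and free, with its collar on the plate at (245,430), the button at (223,242), and the jaws open. Next I turn the jaws a quarter turn to pinch the button.

>>> play_rows([
  [[0,0,0,0.0025,0.12],[0,0,0,0.0025,0.24],[0,0,0,0.0025,0.36],[0,0,0,0.0025,0.48],[0,0,0,0.0025,0.6]],
])

```text
time_s: 15.13
tcp_pos: [0.5259, 0.1981, 0.156]
ee_rot: [[0.56, -0.829, -0.0], [-0.829, -0.56, -0.0], [0.0, 0.0, -1.0]]
wrist_force: [0.9, -0.1, 0.6]
gripper_width: 1.0
```

>>> play_rows([
  [[0,0,0,0,0.12],[0,0,0,0,0.24],[0,0,0,0,0.36],[0,0,0,0,0.48],[0,0,0,0,0.6]],
])

```text
time_s: 15.55
tcp_pos: [0.5259, 0.1981, 0.1559]
ee_rot: [[0.93, -0.368, -0.0], [-0.368, -0.93, -0.0], [-0.0, 0.0, -1.0]]
wrist_force: [-0.8, -0.1, 0.1]
gripper_width: 1.001
```

>>> play_rows([
  [[0,0,0,0,0.12],[0,0,0,0,0.24],[0,0,0,0,0.36],[0,0,0,0,0.385],[0.6,0,0,0,0.385]],
])

```text
time_s: 15.97
tcp_pos: [0.5259, 0.1981, 0.156]
ee_rot: [[1.0, 0.0, -0.0], [0.0, -1.0, -0.0], [-0.0, 0.0, -1.0]]
wrist_force: [0.4, -0.3, -0.2]
gripper_width: 0.971
```

>>> play_rows([
  [[0.6,0,0,0,0],[0.6,0,0,0,0],[0.6,0,0,0,0],[0.6,0,0,0,0],[0.6,0,0,0,0]],
])

```text
time_s: 16.38
tcp_pos: [0.526, 0.1982, 0.1561]
ee_rot: [[1.0, 0.002, 0.0], [0.002, -1.0, 0.0], [0.0, -0.0, -1.0]]
wrist_force: [0.1, -0.4, -0.5]
gripper_width: 0.633
```

Run:
```python
from h import *
s=sense();print(s['time_s'],s['tcp_pos'],np.round(s['ee_rot'],3).tolist(),s['wrist_force'],s['moment'],s['gripper_width'])
print("button proj",proj([.526,.2155,.155]),"seen 217.6 213.3")
```

```text
16.3833 [0.52595261 0.19817603 0.15607168] [[1.0, 0.002, 0.0], [0.002, -1.0, 0.0], [0.0, -0.0, -1.0]] [ 0.07017813 -0.41794488 -0.52970732] [-0.07040395  0.15628452  0.0529859 ] 0.6329862886645528
button proj [216.03934538 214.62659248] seen 217.6 213.3
```

Button height is consistent. Close fully.

>>> play_rows([
  [[1,0,0,0,0],[1,0,0,0,0],[1,0,0,0,0],[1,0,0,0,0],[1,0,0,0,0]],
])

```text
time_s: 16.8
tcp_pos: [0.526, 0.1983, 0.1561]
ee_rot: [[1.0, 0.002, 0.0], [0.002, -1.0, 0.0], [0.0, -0.0, -1.0]]
wrist_force: [0.2, 1.2, 0.5]
gripper_width: 0.299
```

>>> play_rows([
  [[1,0,0,0,0],[1,0,0,0,0],[1,0,0,0,0],[1,0,0,0,0]],
])

```text
time_s: 17.13
tcp_pos: [0.526, 0.1983, 0.1561]
ee_rot: [[1.0, 0.002, 0.0], [0.002, -1.0, 0.0], [0.0, -0.0, -1.0]]
wrist_force: [-0.3, 1.3, 0.0]
gripper_width: 0.297
```

>>> play_rows([
  [[1,0,0,0.002,0],[1,0,0,0.004,0],[1,0,0,0.007,0],[1,0,0,0.01,0],[1,0,0,0.01,0]],
])

```text
time_s: 17.55
tcp_pos: [0.5258, 0.1981, 0.1663]
ee_rot: [[1.0, 0.002, -0.0], [0.002, -1.0, -0.0], [-0.0, 0.0, -1.0]]
wrist_force: [-1.2, 0.4, -3.8]
gripper_width: 0.297
```

>>> play_rows([
  [[1,0,0,0.004,0],[1,0,0,0.008,0],[1,0,0,0.012,0],[1,0,0,0.016,0],[1,0,0,0.016,0]],
])

```text
time_s: 17.97
tcp_pos: [0.5266, 0.1983, 0.184]
ee_rot: [[1.0, 0.003, 0.002], [0.003, -1.0, 0.0], [0.002, -0.0, -1.0]]
wrist_force: [-2.5, 1.3, 2.9]
gripper_width: 0.299
```

>>> play_rows([
  [[1,0,0,0.0005,0],[1,0,0,0.001,0],[1,0,0,0.0015,0],[1,0,0,0.002,0],[1,0,0,0.002,0]],
])

```text
time_s: 18.38
tcp_pos: [0.5265, 0.1983, 0.1849]
ee_rot: [[1.0, 0.003, 0.002], [0.003, -1.0, 0.0], [0.002, -0.0, -1.0]]
wrist_force: [-1.4, 0.7, 3.9]
gripper_width: 0.303
```

>>> play_rows([
  [[1,0,0,0.0005,0],[1,0,0,0.001,0],[1,0,0,0.0015,0],[1,0,0,0.0015,0]],
])

```text
time_s: 18.72
tcp_pos: [0.5262, 0.1982, 0.1851]
ee_rot: [[1.0, 0.002, 0.0], [0.002, -1.0, 0.0], [0.0, -0.0, -1.0]]
wrist_force: [0.3, 0.5, -0.8]
gripper_width: 0.296
```

>>> play_rows([
  [[1,0,0,0.0003,0],[1,0,0,0.0006,0],[1,0,0,0.001,0],[1,0,0,0.001,0]],
])

```text
time_s: 19.05
tcp_pos: [0.5256, 0.198, 0.1859]
ee_rot: [[1.0, 0.002, -0.001], [0.002, -1.0, -0.0], [-0.001, 0.0, -1.0]]
wrist_force: [0.3, -0.7, -4.6]
gripper_width: 0.298
```

>>> play_rows([
  [[1,0,0,0.0003,0],[1,0,0,0.0006,0],[1,0,0,0.001,0],[1,0,0,0.001,0]],
])

```text
time_s: 19.38
tcp_pos: [0.5255, 0.1981, 0.1872]
ee_rot: [[1.0, 0.002, -0.001], [0.002, -1.0, -0.0], [-0.001, 0.0, -1.0]]
wrist_force: [-0.6, 0.2, -5.3]
gripper_width: 0.298
```

>>> play_rows([
  [[1,0,0,0.0005,0],[1,0,0,0.001,0],[1,0,0,0.0015,0],[1,0,0,0.0015,0]],
])

```text
time_s: 19.72
tcp_pos: [0.5255, 0.198, 0.1886]
ee_rot: [[1.0, 0.002, -0.001], [0.002, -1.0, -0.0], [-0.001, 0.0, -1.0]]
wrist_force: [0.2, 0.6, -6.4]
gripper_width: 0.299
```

Run:
```python
from h import *
s=sense();print(s['time_s'],s['tcp_pos'],s['wrist_force'],s['gripper_width'])
a=capture("scene");cv2.imwrite("pics/s13.png",a)
cv2.imwrite("pics/s13c.png",cv2.resize(a[120:290,150:310],None,fx=3.3,fy=3.3,interpolation=2))
```

```text
19.7167 [0.52553197 0.19802895 0.1886338 ] [ 0.18743183  0.57786953 -6.38806111] 0.29932202992769724
```

>>> play_rows([
  [[1,0,0,0.0005,0],[1,0,0,0.001,0],[1,0,0,0.001,0]],
])

```text
time_s: 20.02
tcp_pos: [0.5254, 0.198, 0.1889]
ee_rot: [[1.0, 0.002, -0.002], [0.002, -1.0, -0.001], [-0.002, 0.001, -1.0]]
wrist_force: [0.3, 2.2, -12.3]
gripper_width: 0.299
```

View pics/s13c.png

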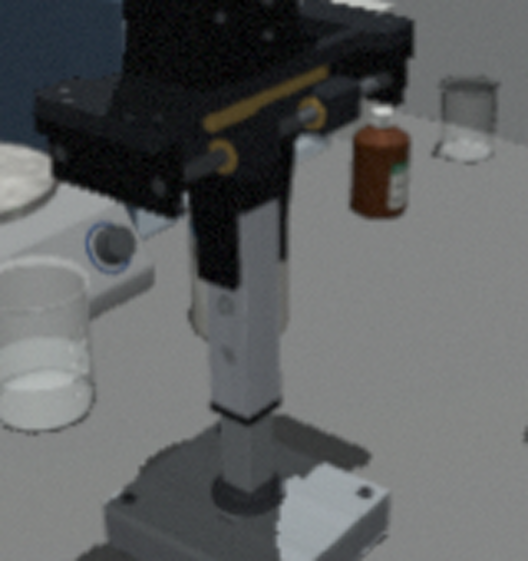

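>>> play_rows([
  [[1,0,0,-0.001,0],[1,0,0,-0.002,0],[1,0,0,-0.003,0],[1,0,0,-0.003,0],[0.5,0,0,-0.003,0]],
])

```text
time_s: 20.43
tcp_pos: [0.5268, 0.1984, 0.1882]
ee_rot: [[1.0, 0.003, 0.002], [0.003, -1.0, 0.001], [0.002, -0.001, -1.0]]
wrist_force: [-0.1, -0.1, -1.2]
gripper_width: 0.323
```

>>> play_rows([
  [[0,0,0,0,0],[0,0,0,0,0],[0,0,0,0,0],[0,0,0,0,0],[0,0,0,0,0]],
])

```text
time_s: 20.85
tcp_pos: [0.5262, 0.1983, 0.1875]
ee_rot: [[1.0, 0.002, 0.001], [0.002, -1.0, 0.0], [0.001, -0.0, -1.0]]
wrist_force: [-1.0, 1.4, 0.2]
gripper_width: 0.665
```

>>> play_rows([
  [[0,0,0,0,0],[0,0,0,0,0],[0,0,0,0.03,0],[0,0,0,0.06,0],[0,0,0,0.09,0]],
])

```text
time_s: 21.27
tcp_pos: [0.5257, 0.1979, 0.2778]
ee_rot: [[1.0, 0.002, -0.001], [0.002, -1.0, -0.001], [-0.001, 0.001, -1.0]]
wrist_force: [0.6, 0.6, 0.3]
gripper_width: 0.983
```

>>> play_rows([
  [[0,0,0,0.03,0],[0,0,-0.03,0.05,0],[0,0,-0.07,0.05,0],[0,0,-0.11,0.05,0],[0,0,-0.11,0.05,0]],
])

```text
time_s: 21.68
tcp_pos: [0.5253, 0.0835, 0.3281]
ee_rot: [[1.0, -0.003, 0.001], [-0.003, -1.0, -0.001], [0.001, 0.001, -1.0]]
wrist_force: [-0.1, 0.6, -0.0]
gripper_width: 0.996
```

Run:
```python
from h import *
s=sense();print(s['time_s'],s['tcp_pos'],s['wrist_force'],s['gripper_width'])
a=capture("scene");cv2.imwrite("pics/s14.png",a)
cv2.imwrite("pics/s14c.png",cv2.resize(a[160:290,180:280],None,fx=4.5,fy=4.5,interpolation=2))
for n,p in(("top locked",[.526,.198,.217]),("button",[.526,.2155,.155]),("bottom tube corner",[.513,.211,.087]),("if 30",[.513,.211,.207]),("collar front",[.526,.198,.0345])):print(n,proj(p),(proj(p)-[180,160])*4.5)
```

```text
21.6833 [0.52525917 0.08348333 0.32811637] [-0.11202109  0.62104077 -0.02119117] 0.9958755776355047
top locked [222.11420706 176.23615741] [189.51393176  73.06270834]
button [216.03934538 214.62659248] [162.17705423 245.81966618]
bottom tube corner [224.86985883 250.86792327] [201.91436475 408.90565471]
if 30 [223.30814514 186.89363043] [194.88665314 121.02133693]
collar front [224.51268193 269.28380974] [200.30706869 491.77714383]
```

View pics/s14c.png

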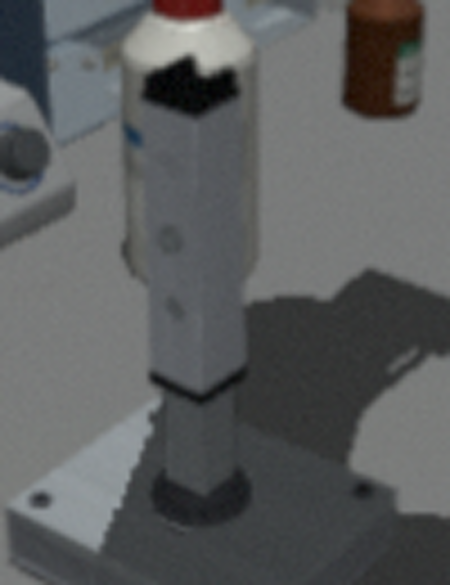

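The tube stands about 30 mm up: button to top corner measures 126 px against 125 expected. The button at (169,239) sits about 7 px left of the empty hole at (178,308), as a fully proud button would. The collar is on the plate, and the arm is clear.

Run:
```python
from h import *
print(sense()['time_s'],finish_job())
```

```text
the job is handed in; nothing more can be done
21.7333 None
```

The post is standing in the base, locked and raised by one hole, and I handed the job in at 21.7 s of the 58 s allowed. No verdict came back.

**What I did**
- I lifted the post from its rest by its plain faces. It hung at about 37° instead of swinging upright, so I pushed its foot against the base's side to stand it up.
- I lowered it into the slot. It leaned slightly on first contact, so I opened the jaws and it settled upright with the collar on the plate.
- I turned it a quarter turn clockwise, then pinched the button flush at 26 mm opening.
- I raised the tube until the whole post lifted with it, set it back down, released it and moved clear.

**Last checks**
- **Setting:** the distances in the image from the button to the tube's top and bottom corners match a 30 mm raise within about 0.5 mm.
- **Button:** it appears offset to the side, as it would if sprung out. The pull rose from 5 N to 12 N with almost no further movement. That fits the post being lifted through the locked button until the foot met the plate.
- **Post:** it looks upright and is standing free. The gripper is open and well away, with no contact force.

**Uncertain**
- Heights in the scene camera read about 3 mm high for the tube and button alike, so I relied on relative distances.
- One automatic lean measurement reported about 4° in the image. The tube's outer edges were vertical, so I disregarded it.
- I felt no clear torque at the quarter-turn stop. The turn was about 90.5° by the tool, plus a small push further.
- I viewed 14 pictures against the budget of 10.

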